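Wind out the tea drawer and serve the caddy

ROBOT

A 6-joint arm with a two-finger parallel gripper is mounted at the origin on the work surface. World frame = base frame: x ahead of the robot, y to its left, z up, the work surface at z = 0. Lengths are in m, angles in rad, forces in N, time in s.
With the tool pointing down it reaches from about 0.4 to 0.825 m from the base axis. Payload 7 kg.
Tool frame: the origin (TCP) lies midway between the tips of the shut fingers; the grasp point (between the pads) lies 19 mm behind it; z points along the fingers, y is the line along which they close (so a half turn about z gives the same grasp; the last joint's range is limited). The gripper opens to 88 mm and grips with 3 to 60 N. Pads are 19 mm wide; open, the fingers measure 130 mm over their backs; the gripper's body (78 mm by 193 mm) begins 47 mm behind the grasp point.
Start: joints at [0.288, 0.359, 0.012, 0, -1.224, -0.288], TCP at [0.675, -0, 0.227] pointing down, gripper open.
Joint ranges: [-3.07, 3.07], [-1.43, 2.12], [-1.02, 1.25], [-3.03, 1.67], [-3.05, -0], [-3.03, 3.03]. Speed limits (rad/s): [2.39, 2.39, 3.01, 3.14, 3.14, 3.14].

INTERFACE

Orientations are given as [roll, pitch, yaw] about the fixed x, y, z axes, in that order (R = Rz(yaw) Ry(pitch) Rx(roll)).
In Python, from station import get_state, grab_frame, calibration, job_done, boxes_of, regions_of, spot_point gives the robot as it stands. The module is installed in compiled form; this text tells all that it offers.
- The arm moves only by the tool arm_command, never from a script. Its argument "commands" is a list of rows, each an object of numbers: "tx", "ty", "tz": the shift along the tool's x, y, z each as a share of 25 cm, from -1 to 1; "twist": the turn about the tool's z as a share of 180 degrees, from -1 to 1. A call has exactly 8 rows; each row is the pose to reach, as a shift and turn from the pose commanded when the call began, along the tool's axes at that moment, turning the shorter way round; what a row does not reach only later rows make up. A row lasts 1/12 s, in which the tool goes at most 41.7 mm and 7.16 degrees, less where a joint would pass 70% of its speed; a pose out of reach is approached as far as the arm can. A call with a number of a shift or a turn outside -1 to 1 is refused whole. A call with a gripper value outside its range is refused whole. "claw" is the opening, from 0 (shut) to 1 (fully open), set as the call begins (left out, the last holds). The fingers move at their own pace and stop on an object; "grip_force" is the grip in N (left out, the last holds). Time passes only in rows, so rows that repeat a pose let the fingers close, or fill a call up. It gives the time, the measured TCP pose, the force, the opening and the grip force at its end, in the units of the state.
- get_state(): the state, without advancing time (a new reading comes with each control period).
- grab_frame(name): name is "scene" or "side" or "wrist"; returns the picture (400x640x3 uint8, red, green, blue); there is no depth.
- calibration(name): a dict with "camera_matrix" (3x3 intrinsics, pixels), "k1" (the pictures are not rectified: a ray, as slopes to the right and down, at radius r is drawn at 1 + k1 r^2 times it, then the intrinsics apply), "extrinsics" (4x4, takes a point from camera to world coordinates). Camera axes: x right, y down, z forward; pixel columns grow to the right and rows downward; lengths in m; the calibration is good to about 2 mm. A picture is of the moment at which its call begins: read the wrist's pose just before it. calibration takes no time and is no camera call; for the wrist camera it gives the pose at the moment of the call.
- job_done(): hands the job in; it is judged then, once.
Trained networks look in the newest picture that a camera, given by its name, has taken for a name from the list of things; names that differ only in an ending like _2 or _b are one class to them, and where a whole thing is asked for, a point or a joint stands for the part that bears it (a point fixed in the world has none). Each returns a list of dicts, best first, with "score" (0 to 1); they miss things now and then, are a little off and sometimes report something else, mostly with a low value. They report only what shows in the picture. A call takes as long as a camera call. They do not tell look-alikes from the thing itself.
- boxes_of(query, camera): "rect" ([left, top, right, bottom] in pixels, round what is visible of it).
- regions_of(query, camera): "region" (400x640 bool, what is visible of it) and "rect" ([left, top, right, bottom] in pixels, round what is visible of it).
- spot_point(query, camera): "uv" ([column, row] in pixels: a listed point, or the origin of a listed thing).
The state is a dict: "t": time; "q": joint angles; "qd": joint speeds; "joint_efforts": joint torques, N m; "eef_pos": TCP position; "ee_rot": TCP orientation; "force": force on the tool from outside, world axes, zero at the start; "moment": the same for the moment, N m; "width": finger opening in m; "gripper_force": force on a finger pad.
Only numpy, scipy, OpenCV 4.12 (cv2) and the standard library are available. Lean on these libraries where they do the work, as an engineer would, in place of code of your own. Each camera call takes 0.05 s, during which the arm holds its last target. There are 200 camera calls.

TASK

Wind the dispenser's drawer fully out by turning the crank clockwise by its knob, unhurriedly (a few seconds a turn) and steadily right through the stiff spot in each turn, keeping hold so that it never lurches ahead or springs back. Then lift the tea caddy out of the drawer and set it down gently, upright, on the free end of the wooden tray, leaving the drawer out and the two cups, the pitcher and the candy tray where they are.

Things in the scene. Friction and masses are not known exactly. Their poses are not given: they have to be found in the camera images.
- dispenser: white box-shaped tea dispenser with wooden base and roof, fixed to the table, 190 (x) x 130 (y) x 100 mm (z). Origin: centre of its underside; z up. Its front, where the drawer comes out, looks along its own -x. The cavity under the 10 mm roof is open to the front. On the roof, 20 mm towards +x from the middle, is the crank's axle, beside a 10 mm high sprung steel follower.
- axle (a point): point on the crank's upright axis, 10 mm above the roof: 20, 0, 110 mm in the dispenser's frame. Axes as the dispenser; the knob's angle is counted counter-clockwise from above about this point.
- crank (a joint): crank angle, rad; grows clockwise seen from above. Stops: 0 (drawer in) and 13.0 (fully out; 12.4 up will do). Starts at 0.2 to 2.2. Light (1.5 N at the knob) but for one stiff spring spot a turn: resists from 2.9 to 4.3 (peak about 7 N), then pushes onward to 5.7; again 9.2, 10.6, 12.0. Let go inside a spot, it springs away. At q the knob lies at angle 0.8 - q from the dispenser's +x (axle).
- knob: dark wooden upright knob on the end of the flat 62 mm crank arm, 24 mm diameter, 46 mm tall, its axis 60 mm from the axle's. It spins freely on its pin, so a gripper holding it from above can keep its own yaw. Origin: centre of its underside, 121 mm above the table; the arm's top lies 1 mm below it.
- knob_mid (a point): centre line of the knob at the height to grip, 26 mm above its underside and 147 mm above the table.
- drawer (a joint): how far the drawer is out, m: 0 shut, 0.130 fully out; geared to the crank, 10 mm per rad, so it cannot be pulled by hand.
- drawer_front (a point): top middle of the drawer's front edge. The drawer is a low wooden tray 165 mm long and 108 mm wide, inside width 100 mm, floor 16 mm, side walls 34 mm and front 38 mm above the table.
- caddy: small closed aluminium tea caddy with a twist cap, upright cylinder 46 mm diameter (cap 47 mm), 62 mm tall, 0.13 kg, loose in the drawer and under the roof at the start, near the drawer's front and within 8 mm of its middle line; it rides out with the drawer. Origin: centre of its underside, z up through the cap.
- tray: dark wooden serving tray, fixed, 300 (x) x 180 (y) mm, floor 7 mm and rim 22 mm above the table, rim 7 mm thick. Origin: centre of its underside. The two cups stand in its +x half; its -x half is the free end.
- free_end (a point): middle of the free end, on the tray's floor: -75, 0, 7 mm in the tray's frame.
- cup1: white ceramic cup standing on the tray, 68 mm rim diameter, 55 mm tall; origin under its centre. Not to be disturbed.
- cup2: the other cup, the same.
- pitcher: tall glass pitcher, 100 mm diameter, 190 mm tall, with a side handle, beyond the work; origin under its centre. Not to be disturbed.
- candy_tray: round gold plastic candy tray with domed cover and small ball knob, 174 mm diameter, 117 mm tall, beyond the work; origin under its centre. Not to be disturbed.
Not all that is in view belongs to the job. Leave any blue look-alike of the dispenser alone.

How it is judged:
On the way, in this order (a step that is already met when the one before it is completed fails the run):
1. the crank is taken by its knob over the first stiff spot (value of joint crank between 4 and 6 rad and contact force between the fingers and knob above 0.5 N), for 0.04 s.
2. the crank is taken by its knob over the second stiff spot (value of joint crank between 10.3 and 12.2 rad and contact force between the fingers and knob above 0.5 N), for 0.04 s.
3. the drawer is fully out (within 6 mm) with the caddy still in it (value of joint drawer above 0.124 m and height (world z) of caddy below 0.03 m), for 0.1 s.
4. the caddy is lifted out of the drawer, over its rim (height (world z) of caddy above 0.045 m), for 0.1 s.
At the end, for the whole second after the job is handed in: The drawer is still fully out (within 6 mm of its 130 mm), and the caddy stands upright (within 0.1 rad) and at rest with its base flat on the tray's floor inside the rim, in the free end (its centre no more than 20 mm past the tray's middle towards the cups) (value of joint drawer above 0.124 m and x of caddy in the frame of tray between -0.125 and 0.02 m and y of caddy in the frame of tray between -0.065 and 0.065 m and z of caddy in the frame of tray between 0.003 and 0.012 m and angle between caddy's own z axis and vertical below 0.1 rad and linear speed of caddy below 0.02 m/s); the robot touches nothing.
It fails at once if the crank lurches ahead (over 6 rad/s) or springs back (over 1.5 rad/s) (velocity of joint crank above 6 rad/s or velocity of joint crank below -1.5 rad/s).
It fails at once if the caddy is dropped: it moves faster than 0.6 m/s without being held (linear speed of caddy above 0.6 m/s and contact force between the fingers and caddy below 0.1 N).
It fails at once if a cup is shifted by more than 15 mm or tipped (distance of any of cup1, cup2 from where it was at the start of the episode above 0.015 m or angle between any of cup1, cup2's own z axis and vertical above 0.3 rad).
It fails at once if the pitcher or the candy tray is shifted by more than 20 mm or tipped (distance of any of pitcher, candy_tray from where it was at the start of the episode above 0.02 m or angle between any of pitcher, candy_tray's own z axis and vertical above 0.3 rad).
It also fails if it takes over 72 s, if anything falls off the work surface, if the arm or the gripper's body presses on something with over 40 N, if the wrist force passes 120 N, or if a joint passes its speed limit or range.

## Working session

There is one attempt and no reset: what is moved stays moved. The work goes in short steps, Python scripts to look and compute and a tool call to move; the robot and the scene stay as the last step left them, time stands still between calls to the robot, and variables do not carry over. Pictures are saved under pics/ and viewed, at most 10 in all, crops included, and the job is handed in when it is done.

Besides the shell and the picture viewer there is one more tool, called as name(argument=value, ...), one argument or row to a line, values as JSON. arm_command: Moves the arm, as the interface text tells. Shift numbers are shares of 25 cm and turn numbers shares of 180 degrees, none past 1 either way. Its arguments: {"type":"object","properties":{"commands":{"type":"array"},"claw":{"type":"number"},"grip_force":{"type":"number"}},"required":["commands"]}

```bash
mkdir -p pics
cat > h.py <<'E'
import numpy as np, cv2
from station import *
def ray(uv,c):
    K=np.array(c["camera_matrix"]);k=c["k1"];T=np.array(c["extrinsics"])
    d=np.array([(uv[0]-K[0,2])/K[0,0],(uv[1]-K[1,2])/K[1,1]]);s=d.copy()
    for _ in range(20): s=d/(1+k*(s@s))
    v=T[:3,:3]@np.array([s[0],s[1],1]);return T[:3,3],v/np.linalg.norm(v)
def atz(uv,c,z):
    o,v=ray(uv,c);return o+v*(z-o[2])/v[2]
def tri(l):
    A=0;b=0
    for uv,c in l:
        o,v=ray(uv,c);P=np.eye(3)-np.outer(v,v);A=A+P;b=b+P@o
    p=np.linalg.solve(A,b)
    return p,[np.linalg.norm(np.cross(p-ray(u,c)[0],ray(u,c)[1])) for u,c in l]
def save(n,f): cv2.imwrite('pics/'+f,grab_frame(n)[:,:,::-1])
E
python3 - <<'E'
from h import *
np.set_printoptions(precision=4,suppress=True)
print(get_state())
C={n:calibration(n) for n in("scene","side","wrist")}
ims=[grab_frame(n) for n in C]
cv2.imwrite('pics/a.png',ims[0][:,:,::-1]);cv2.imwrite('pics/b.png',ims[1][:,:,::-1])
for q in["axle","knob_mid","knob","dispenser","drawer_front","free_end","tray","cup1","pitcher","candy_tray"]:
    for n in["scene","side","wrist"]:
        print(q,n,[(np.round(r["uv"],1).tolist(),round(r["score"],2)) for r in spot_point(q,n)[:3]])
for n in C: print(n,np.array(C[n]["extrinsics"])[:3,3])
E
```

```text
{'t': 0.0, 'q': array([ 0.2881,  0.3594,  0.0111, -0.0004, -1.2241, -0.2881]), 'qd': array([ 0.0001,  0.0006, -0.0002,  0.0017, -0.0014, -0.0002]), 'joint_efforts': array([ -0.0008, -58.2727,  29.3058,   6.9975,   0.0069,  -0.0002]), 'eef_pos': array([ 0.6745, -0.    ,  0.2256]), 'ee_rot': array([ 3.1399, -0.0001, -1.5709]), 'force': array([ 1.1915, -0.0686, -0.6192]), 'moment': array([0.018 , 0.0179, 0.0613]), 'gripper_force': 0.0, 'width': 0.0876234554760324}
axle scene [([483.6, 294.9], 0.95), ([397.4, 212.3], 0.61), ([293.6, 148.4], 0.3)]
axle side [([284.4, 123.1], 0.88), ([281.5, 172.5], 0.75)]
axle wrist []
knob_mid scene [([515.8, 290.6], 0.58), ([420.2, 207.1], 0.46)]
knob_mid side [([271.4, 150.3], 0.57), ([275.1, 113.0], 0.51)]
knob_mid wrist []
knob scene [([511.7, 295.5], 0.63)]
knob side [([279.4, 169.7], 0.62), ([274.2, 117.7], 0.46), ([273.9, 162.6], 0.4)]
knob wrist []
dispenser scene [([456.3, 319.1], 0.78), ([386.0, 234.5], 0.62)]
dispenser side [([283.8, 198.2], 0.87), ([286.5, 150.0], 0.87)]
dispenser wrist [([444.1, 315.0], 0.9)]
drawer_front scene []
drawer_front side [([288.3, 158.1], 0.93), ([289.3, 206.7], 0.71)]
drawer_front wrist [([451.2, 264.0], 0.66)]
free_end scene [([315.8, 144.2], 0.83)]
free_end side [([284.5, 197.9], 0.75), ([262.4, 309.5], 0.61), ([284.1, 170.1], 0.61)]
free_end wrist []
tray scene [([293.0, 149.1], 0.66)]
tray side [([286.0, 316.7], 0.7)]
tray wrist [([446.0, 317.5], 0.74)]
cup1 scene [([275.4, 156.7], 0.57)]
cup1 side [([319.7, 310.9], 0.98), ([314.4, 334.8], 0.96)]
cup1 wrist [([230.8, 130.6], 0.17)]
pitcher scene [([252.1, 221.6], 0.58)]
pitcher side [([377.8, 245.8], 0.71)]
pitcher wrist [([227.2, 130.4], 0.62)]
candy_tray scene [([333.7, 308.3], 0.62)]
candy_tray side [([347.9, 177.0], 0.64)]
candy_tray wrist []
scene [1.0846 0.8045 0.8288]
side [ 0.5145 -1.0168  0.9733]
wrist [ 0.6756 -0.0766  0.3843]
```

View pics/a.png

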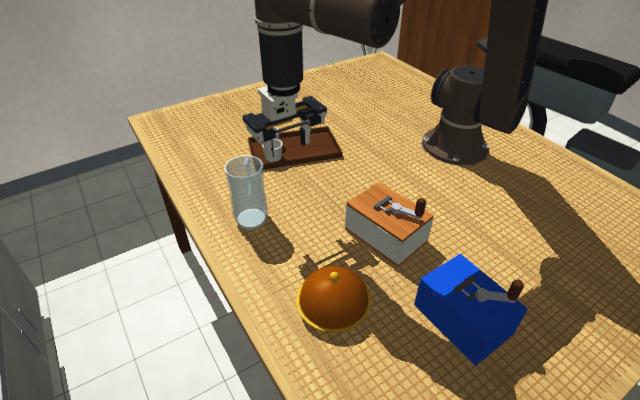

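View pics/b.png

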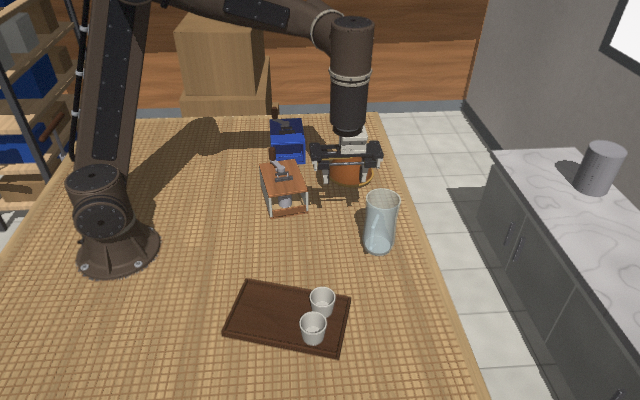

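Run:
```python
from h import *
np.set_printoptions(precision=4,suppress=True)
S=calibration("scene");D=calibration("side")
for nm,a,b in [("axle",(483.6,294.9),(281.5,172.5)),("axle2",(397.4,212.3),(281.5,172.5)),("axleA",(483.6,294.9),(284.4,123.1)),("axle3",(397.4,212.3),(284.4,123.1)),
 ("knobm",(515.8,290.6),(271.4,150.3)),("knobm2",(420.2,207.1),(271.4,150.3)),("knobm3",(515.8,290.6),(275.1,113)),
 ("free",(315.8,144.2),(262.4,309.5)),("tray",(293,149.1),(286,316.7)),
 ("disp",(456.3,319.1),(283.8,198.2)),("disp2",(386,234.5),(283.8,198.2)),("disp3",(456,319),(286,150)),("pitch",(252.1,221.6),(377.8,245.8)),("candy",(333.7,308.3),(347.9,177))]:
    print(nm,*tri([(a,S),(b,D)]))
```

```text
axle [ 0.4545  0.4837 -0.0363] [np.float64(0.048543881163011324), np.float64(0.048543881163011046)]
axle2 [0.4942 0.2388 0.0999] [np.float64(0.0025144978129074116), np.float64(0.0025144978129073405)]
axleA [0.5153 0.547  0.1166] [np.float64(0.0023703125363975777), np.float64(0.0023703125363975825)]
axle3 [0.5432 0.3258 0.2172] [np.float64(0.035374887487381435), np.float64(0.035374887487381684)]
knobm [0.4252 0.544  0.0291] [np.float64(0.041042787439903194), np.float64(0.04104278743990313)]
knobm2 [0.4683 0.2938 0.1511] [np.float64(0.003933421993799746), np.float64(0.003933421993799684)]
knobm3 [0.4774 0.5864 0.1438] [np.float64(0.0015071226622981116), np.float64(0.001507122662298096)]
free [ 0.4324 -0.2602  0.0104] [np.float64(0.0024022088818792336), np.float64(0.002402208881879315)]
tray [ 0.5013 -0.2865  0.003 ] [np.float64(0.005891558306223566), np.float64(0.005891558306223609)]
disp [ 0.4672  0.4545 -0.1576] [np.float64(0.035914643831266496), np.float64(0.0359146438312664)]
disp2 [0.4994 0.217  0.004 ] [np.float64(0.0004676954930811201), np.float64(0.0004676954930810334)]
disp3 [0.5238 0.5186 0.0055] [np.float64(0.010559544359138555), np.float64(0.010559544359138565)]
pitch [ 0.7856 -0.0346 -0.0026] [np.float64(0.0006628862160664238), np.float64(0.0006628862160663046)]
candy [ 0.7463  0.3355 -0.0036] [np.float64(0.004450923243067157), np.float64(0.0044509232430671114)]
```

Scene view: the real dispenser (wooden roof) is around (390,222), its knob at (420,207); the blue look-alike is at (470,308). In the side view its front faces the camera, tray at (287,317) with cups on its right end, and the free end near (262,309). The triangulated heights fit (axle 100, knob 151, tray 10 mm). I'll go above the dispenser for a close look.

arm_command(
  commands=[
    {"tx":-0.1,"ty":0.1,"tz":-0.1},
    {"tx":-1,"ty":0.76,"tz":-0.3},
    {"tx":-1,"ty":0.76,"tz":-0.3},
    {"tx":-1,"ty":0.76,"tz":-0.3},
    {"tx":-1,"ty":0.76,"tz":-0.3},
    {"tx":-1,"ty":0.76,"tz":-0.3},
    {"tx":-1,"ty":0.76,"tz":-0.3},
    {"tx":-1,"ty":0.76,"tz":-0.3},
  ],
)

```text
invalid input
```

arm_command(
  commands=[
    {"tx":-0.1},
    {"tx":-0.16},
    {"tx":-0.16},
    {"tx":-0.16},
    {"tx":-0.16},
    {"tx":-0.16},
    {"tx":-0.16},
    {"tx":-0.16},
  ],
)

```text
invalid input
```

Run:
```python
from h import *
np.set_printoptions(precision=4,suppress=True)
s=get_state();print(s['t'],s['eef_pos'],s['ee_rot'],s['force'])
W=calibration("wrist");print(np.array(W["extrinsics"]))
save("wrist","c.png")
for q,z in[("axle",.11),("knob_mid",.147),("knob",.121),("dispenser",0),("drawer_front",.038)]:
    for r in spot_point(q,"wrist")[:2]: print(q,np.round(r["uv"],1),round(r["score"],2),atz(r["uv"],W,z))
```

```text
1.65 [ 0.6749 -0.      0.2265] [ 3.1415 -0.     -1.5708] [ 0.2638 -0.4265  0.7564]
[[-1.      0.0002  0.001   0.6758]
 [ 0.0005  0.9577  0.2877 -0.0766]
 [-0.0009  0.2877 -0.9577  0.3852]
 [ 0.      0.      0.      1.    ]]
dispenser [444.5 314.8] 0.67 [ 0.5036  0.2184 -0.    ]
drawer_front [451.2 264.7] 0.72 [0.5211 0.1172 0.038 ]
```

View pics/c.png

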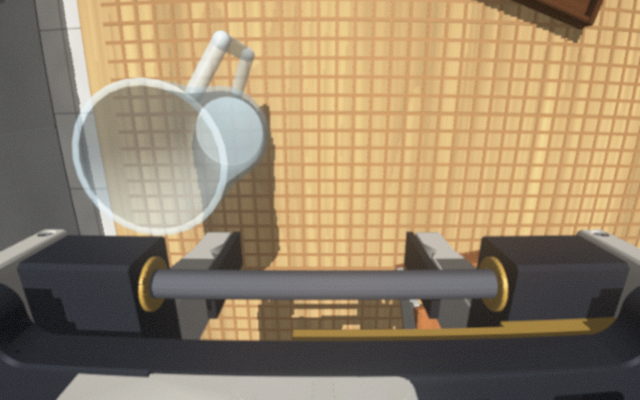

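The view shows the pitcher at (170,150) and the fingers hide the lower half; the rows were refused, perhaps because every field is needed. Retrying with all fields, further on in y so that the dispenser lies in the clear upper half.

arm_command(
  commands=[
    {"tx":-0.05,"ty":0.05,"tz":-0.15,"twist":0},
    {"tx":-0.2,"ty":0.2,"tz":-0.3,"twist":0},
    {"tx":-0.8,"ty":0.7,"tz":-0.3,"twist":0},
    {"tx":-1,"ty":0.76,"tz":-0.3,"twist":0},
    {"tx":-1,"ty":0.76,"tz":-0.3,"twist":0},
    {"tx":-1,"ty":0.76,"tz":-0.3,"twist":0},
    {"tx":-1,"ty":0.76,"tz":-0.3,"twist":0},
    {"tx":-1,"ty":0.76,"tz":-0.3,"twist":0},
  ],
  claw=1,
  grip_force=30,
)

```text
t: 2.62
eef_pos: [0.4912, 0.2403, 0.3014]
ee_rot: [-3.141, 0.001, -1.571]
force: [0.4, 1.4, -0.6]
width: 0.0878
gripper_force: 0.0
```

arm_command(
  commands=[
    {"tx":-0.1,"ty":0,"tz":0,"twist":0},
    {"tx":-0.3,"ty":0,"tz":0,"twist":0},
    {"tx":-0.44,"ty":0,"tz":0,"twist":0},
    {"tx":-0.44,"ty":0,"tz":0,"twist":0},
    {"tx":-0.44,"ty":0,"tz":0,"twist":0},
    {"tx":-0.44,"ty":0,"tz":0,"twist":0},
    {"tx":-0.44,"ty":0,"tz":0,"twist":0},
    {"tx":-0.44,"ty":0,"tz":0,"twist":0},
  ],
)

```text
t: 3.28
eef_pos: [0.4928, 0.348, 0.3013]
ee_rot: [-3.141, 0.0, -1.572]
force: [-0.5, 0.2, -0.0]
width: 0.0876
gripper_force: 0.0
```

Run:
```python
from h import *
np.set_printoptions(precision=4,suppress=True)
s=get_state();print(s['t'],s['eef_pos'],s['ee_rot'],s['force'])
W=calibration("wrist")
save("wrist","d.png")
for q,z in[("axle",.11),("knob_mid",.147),("knob",.121),("dispenser",0),("drawer_front",.038)]:
    for r in spot_point(q,"wrist")[:2]: print(q,np.round(r["uv"],1),round(r["score"],2),atz(r["uv"],W,z))
```

```text
3.2833 [0.4928 0.348  0.3013] [-3.1413  0.0003 -1.5719] [-0.5227  0.1796 -0.01  ]
axle [321.2  62.9] 0.93 [0.4955 0.2384 0.11  ]
axle [300.5 319.1] 0.81 [0.523  0.5446 0.11  ]
knob_mid [352.3 116.9] 0.63 [0.4662 0.2899 0.147 ]
knob [352.4 115. ] 0.97 [0.4638 0.2896 0.121 ]
dispenser [315.9  55.3] 0.67 [0.5031 0.2185 0.    ]
dispenser [306.5 266.1] 0.6 [ 0.5204  0.5295 -0.    ]
drawer_front [302.  217.6] 0.98 [0.5231 0.4327 0.038 ]
```

View pics/d.png

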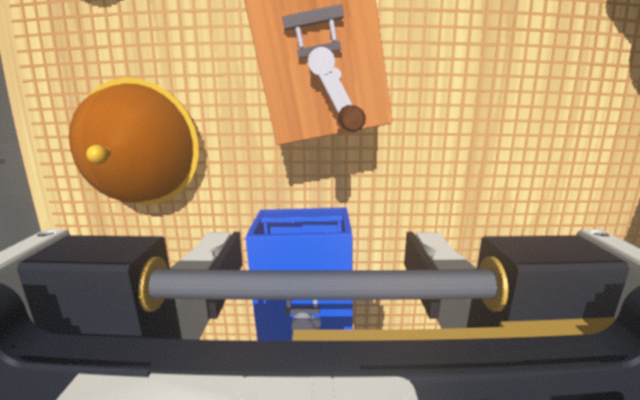

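The picture shows the roof with back corners at (280,143) and (391,123), axle hub (321,62), knob top (351,118); the blue one lies below at (300,260). Axle–knob distance comes to 59.6 mm as it must. Getting the dispenser's heading from the roof edge.

Run:
```python
from h import *
np.set_printoptions(precision=4,suppress=True)
W=calibration("wrist")
S=calibration("scene")
a,b=atz((280,143),W,.1),atz((391,123),W,.1);print(a,b,np.linalg.norm(a-b),(a+b)/2)
c,d=atz((248,2),W,.1),atz((378,2),W,.1);print(c,d)
for u,v in((a,b),(c,a),(d,b)): print(np.degrees(np.arctan2(*(v-u)[1::-1])))
k=atz((351,118),W,.167);print("knobtop",k)
print(tri([((321.2,62.9),W),((397.4,212.3),S)]),tri([((352.3,116.9),W),((420.2,207.1),S)]))
```

```text
[0.5413 0.3214 0.1   ] [0.4196 0.2997 0.1   ] 0.12360011512466418 [0.4805 0.3106 0.1   ]
[0.5688 0.1793 0.1   ] [0.4386 0.1797 0.1   ]
-169.85175452082305
100.94801021012654
98.9670462326022
knobtop [0.469  0.2903 0.167 ]
(array([0.4945, 0.2396, 0.1029]), [np.float64(0.0016394366748827968), np.float64(0.0016394366748830377)]) (array([0.4667, 0.2899, 0.1447]), [np.float64(0.0010033894978012867), np.float64(0.0010033894978011162)])
```

Heading of the dispenser's +x is about 100°, the knob at 118.5° about the axle, so q ≈ 0.48. Going above the knob and down.

arm_command(
  commands=[
    {"tx":0.12,"ty":0.05,"tz":0.05,"twist":0},
    {"tx":0.232,"ty":0.104,"tz":0.15,"twist":0},
    {"tx":0.232,"ty":0.104,"tz":0.28,"twist":0},
    {"tx":0.232,"ty":0.104,"tz":0.42,"twist":0},
    {"tx":0.232,"ty":0.104,"tz":0.54,"twist":0},
    {"tx":0.232,"ty":0.104,"tz":0.63,"twist":0},
    {"tx":0.232,"ty":0.104,"tz":0.69,"twist":0},
    {"tx":0.232,"ty":0.104,"tz":0.69,"twist":0},
  ],
  claw=1,
  grip_force=30,
)

```text
t: 4.25
eef_pos: [0.4651, 0.2893, 0.1251]
ee_rot: [3.138, -0.004, -1.572]
force: [0.0, -0.5, -1.0]
width: 0.0878
gripper_force: 0.0
```

arm_command(
  commands=[
    {"tx":0,"ty":0,"tz":0,"twist":0},
    {"tx":0,"ty":0,"tz":0,"twist":0},
    {"tx":0,"ty":0,"tz":0,"twist":0},
    {"tx":0,"ty":0,"tz":0,"twist":0},
    {"tx":0,"ty":0,"tz":0,"twist":0},
    {"tx":0,"ty":0,"tz":0,"twist":0},
    {"tx":0,"ty":0,"tz":0,"twist":0},
    {"tx":0,"ty":0,"tz":0,"twist":0},
  ],
  claw=0,
  grip_force=30,
)

```text
t: 4.92
eef_pos: [0.4667, 0.2911, 0.1286]
ee_rot: [-3.141, 0.0, -1.571]
force: [-0.6, -0.3, -1.0]
width: 0.04
gripper_force: 0.0
```

Run:
```python
from h import *
s=get_state();print(s['t'],s['eef_pos'],s['ee_rot'],s['force'],s['width'],s['gripper_force'],s['q'])
save("side","e0.png"); im=cv2.imread('pics/e0.png')[100:240,200:420]; cv2.imwrite('pics/e.png',cv2.resize(im,None,fx=3,fy=3))
```

```text
4.9167 [0.46665924 0.29105546 0.12860405] [-3.14137955e+00  2.30535356e-04 -1.57076783e+00] [-0.55028175 -0.32063525 -0.95254778] 0.039980124260930235 0.0 [ 9.13907134e-01  2.40323630e-01 -3.98631040e-01  3.48547555e-05
 -9.31528961e-01 -9.13899448e-01]
```

Fingers are still closing; wait one more call.

arm_command(
  commands=[
    {"tx":0,"ty":0,"tz":0,"twist":0},
    {"tx":0,"ty":0,"tz":0,"twist":0},
    {"tx":0,"ty":0,"tz":0,"twist":0},
    {"tx":0,"ty":0,"tz":0,"twist":0},
    {"tx":0,"ty":0,"tz":0,"twist":0},
    {"tx":0,"ty":0,"tz":0,"twist":0},
    {"tx":0,"ty":0,"tz":0,"twist":0},
    {"tx":0,"ty":0,"tz":0,"twist":0},
  ],
)

```text
t: 5.63
eef_pos: [0.4666, 0.2911, 0.1284]
ee_rot: [3.142, 0.0, -1.571]
force: [-1.0, 1.5, 0.2]
width: 0.0236
gripper_force: 30.0
```

```bash
cat > arc.py <<'E'
import sys; from h import *
# arc rows relative to current knob position: args axle x,y, radius, start angle of knob (deg), step per row deg
def rows(ax,R,th0,step,n,p0):
    L=[]
    for i in range(n):
        t=np.radians(th0-step*(i+1)); p=ax+R*np.array([np.cos(t),np.sin(t)])-p0
        L.append((round(-p[1]/.25,3),round(-p[0]/.25,3)))
    return L
E
python3 - <<'E'
from arc import *
s=get_state();print(s['t'],s['eef_pos'],s['ee_rot'],s['force'],s['width'],s['gripper_force'])
ax=np.array([.495,.2385]);p=s['eef_pos'][:2];d=p-ax;print(np.hypot(*d),np.degrees(np.arctan2(d[1],d[0])))
th0=118.5
for c in range(11):
    p0=ax+.06*np.array([np.cos(np.radians(th0)),np.sin(np.radians(th0))])
    print(round(th0,1),round(1.745+.8-np.radians(th0),2),rows(ax,.06,th0,8.5,8,p0)); th0-=68
E
```

```text
5.6333 [0.46658336 0.29105504 0.12840043] [ 3.14154450e+00  6.69587765e-05 -1.57081900e+00] [-0.97354956  1.51527847  0.18761468] 0.02361209050612301 29.999972413061187
0.05974560700426971 118.40020331586199
118.5 0.48 [(np.float64(-0.015), np.float64(-0.032)), (np.float64(-0.024), np.float64(-0.067)), (np.float64(-0.029), np.float64(-0.102)), (np.float64(-0.028), np.float64(-0.138)), (np.float64(-0.022), np.float64(-0.173)), (np.float64(-0.011), np.float64(-0.206)), (np.float64(0.005), np.float64(-0.238)), (np.float64(0.026), np.float64(-0.267))]
50.5 1.66 [(np.float64(0.025), np.float64(-0.026)), (np.float64(0.053), np.float64(-0.047)), (np.float64(0.084), np.float64(-0.065)), (np.float64(0.117), np.float64(-0.077)), (np.float64(0.152), np.float64(-0.085)), (np.float64(0.187), np.float64(-0.087)), (np.float64(0.223), np.float64(-0.084)), (np.float64(0.257), np.float64(-0.076))]
-17.5 2.85 [(np.float64(0.033), np.float64(0.013)), (np.float64(0.064), np.float64(0.031)), (np.float64(0.092), np.float64(0.053)), (np.float64(0.116), np.float64(0.079)), (np.float64(0.136), np.float64(0.10
[... 2138 characters left out ...]
4(0.265))]
-493.5 11.16 [(np.float64(-0.026), np.float64(0.024)), (np.float64(-0.056), np.float64(0.044)), (np.float64(-0.088), np.float64(0.059)), (np.float64(-0.122), np.float64(0.069)), (np.float64(-0.157), np.float64(0.074)), (np.float64(-0.193), np.float64(0.074)), (np.float64(-0.228), np.float64(0.069)), (np.float64(-0.262), np.float64(0.058))]
-561.5 12.35 [(np.float64(-0.032), np.float64(-0.015)), (np.float64(-0.061), np.float64(-0.035)), (np.float64(-0.088), np.float64(-0.06)), (np.float64(-0.11), np.float64(-0.087)), (np.float64(-0.128), np.float64(-0.118)), (np.float64(-0.141), np.float64(-0.151)), (np.float64(-0.149), np.float64(-0.186)), (np.float64(-0.152), np.float64(-0.221))]
```

Knob held (23.6 mm), radius 59.7 mm about the axle, at 118.4° — all consistent. Winding clockwise, first arc.

arm_command(
  commands=[
    {"tx":-0.015,"ty":-0.032,"tz":0,"twist":0},
    {"tx":-0.024,"ty":-0.067,"tz":0,"twist":0},
    {"tx":-0.029,"ty":-0.102,"tz":0,"twist":0},
    {"tx":-0.028,"ty":-0.138,"tz":0,"twist":0},
    {"tx":-0.022,"ty":-0.173,"tz":0,"twist":0},
    {"tx":-0.011,"ty":-0.206,"tz":0,"twist":0},
    {"tx":0.005,"ty":-0.238,"tz":0,"twist":0},
    {"tx":0.026,"ty":-0.267,"tz":0,"twist":0},
  ],
)

```text
t: 6.3
eef_pos: [0.5339, 0.2836, 0.1283]
ee_rot: [3.141, -0.001, -1.571]
force: [-4.7, -3.4, 4.3]
width: 0.0233
gripper_force: 30.0
```

Run:
```python
from h import *
s=get_state();print(s['t'],s['eef_pos'],s['ee_rot'],s['force'],s['width'],s['gripper_force'])
d=s['eef_pos'][:2]-np.array([.495,.2385]);print(np.hypot(*d),np.degrees(np.arctan2(d[1],d[0])))
```

```text
6.3 [0.53392472 0.28364312 0.12825525] [ 3.14073535e+00 -6.89661836e-04 -1.57122360e+00] [-4.69287358 -3.3535489   4.27597606] 0.023337795588752576 30.002878675071543
0.059607347062464726 49.23039826952014
```

arm_command(
  commands=[
    {"tx":0.025,"ty":-0.026,"tz":0,"twist":0},
    {"tx":0.053,"ty":-0.047,"tz":0,"twist":0},
    {"tx":0.084,"ty":-0.065,"tz":0,"twist":0},
    {"tx":0.117,"ty":-0.077,"tz":0,"twist":0},
    {"tx":0.152,"ty":-0.085,"tz":0,"twist":0},
    {"tx":0.187,"ty":-0.087,"tz":0,"twist":0},
    {"tx":0.223,"ty":-0.084,"tz":0,"twist":0},
    {"tx":0.257,"ty":-0.076,"tz":0,"twist":0},
  ],
)

```text
t: 6.97
eef_pos: [0.5523, 0.2203, 0.1283]
ee_rot: [3.141, 0.002, -1.571]
force: [-8.1, 4.9, 2.6]
width: 0.0232
gripper_force: 30.0
```

arm_command(
  commands=[
    {"tx":0.033,"ty":0.013,"tz":0,"twist":0},
    {"tx":0.064,"ty":0.031,"tz":0,"twist":0},
    {"tx":0.092,"ty":0.053,"tz":0,"twist":0},
    {"tx":0.116,"ty":0.079,"tz":0,"twist":0},
    {"tx":0.136,"ty":0.109,"tz":0,"twist":0},
    {"tx":0.151,"ty":0.141,"tz":0,"twist":0},
    {"tx":0.162,"ty":0.175,"tz":0,"twist":0},
    {"tx":0.167,"ty":0.21,"tz":0,"twist":0},
  ],
  grip_force=40,
)

```text
t: 7.63
eef_pos: [0.5034, 0.1791, 0.1287]
ee_rot: [-3.135, 0.002, -1.57]
force: [14.4, -3.0, -11.1]
width: 0.0233
gripper_force: 40.0
```

Run:
```python
from h import *
s=get_state();print(s['t'],s['eef_pos'],s['ee_rot'],s['force'],s['width'],s['gripper_force'])
d=s['eef_pos'][:2]-np.array([.495,.2385]);print(np.hypot(*d),np.degrees(np.arctan2(d[1],d[0])))
```

```text
7.6333 [0.50343449 0.17909148 0.12865069] [-3.13540765e+00  2.25081019e-03 -1.57045809e+00] [ 14.37594271  -2.98414456 -11.07347968] 0.023335047647468427 39.99647392773113
0.060004274581640996 -81.91946957903168
```

arm_command(
  commands=[
    {"tx":0.0,"ty":0.036,"tz":0,"twist":0},
    {"tx":-0.005,"ty":0.071,"tz":0,"twist":0},
    {"tx":-0.015,"ty":0.105,"tz":0,"twist":0},
    {"tx":-0.03,"ty":0.137,"tz":0,"twist":0},
    {"tx":-0.05,"ty":0.167,"tz":0,"twist":0},
    {"tx":-0.074,"ty":0.193,"tz":0,"twist":0},
    {"tx":-0.102,"ty":0.215,"tz":0,"twist":0},
    {"tx":-0.132,"ty":0.234,"tz":0,"twist":0},
  ],
)

```text
t: 8.3
eef_pos: [0.4412, 0.211, 0.1284]
ee_rot: [3.141, -0.0, -1.572]
force: [-0.7, -2.1, 1.4]
width: 0.0229
gripper_force: 40.0
```

arm_command(
  commands=[
    {"tx":-0.033,"ty":0.013,"tz":0,"twist":0},
    {"tx":-0.067,"ty":0.022,"tz":0,"twist":0},
    {"tx":-0.103,"ty":0.025,"tz":0,"twist":0},
    {"tx":-0.138,"ty":0.023,"tz":0,"twist":0},
    {"tx":-0.173,"ty":0.016,"tz":0,"twist":0},
    {"tx":-0.207,"ty":0.004,"tz":0,"twist":0},
    {"tx":-0.238,"ty":-0.014,"tz":0,"twist":0},
    {"tx":-0.266,"ty":-0.035,"tz":0,"twist":0},
  ],
)

```text
t: 8.97
eef_pos: [0.4509, 0.2792, 0.1284]
ee_rot: [-3.141, 0.0, -1.57]
force: [-0.2, -2.6, -0.1]
width: 0.0228
gripper_force: 40.0
```

Run:
```python
from h import *
s=get_state();print(s['t'],s['eef_pos'],s['ee_rot'],s['force'],s['width'],s['gripper_force'])
d=s['eef_pos'][:2]-np.array([.495,.2385]);print(np.hypot(*d),np.degrees(np.arctan2(d[1],d[0])))
W=calibration("wrist");save("wrist","f.png")
for q,z in[("axle",.11),("knob_mid",.147),("drawer_front",.038),("caddy",.016)]:
    for r in spot_point(q,"wrist")[:2]: print(q,np.round(r["uv"],1),round(r["score"],2),atz(r["uv"],W,z))
```

```text
8.9667 [0.45088276 0.27920475 0.12836643] [-3.14117650e+00  2.24710969e-04 -1.57029940e+00] [-0.18673395 -2.57608312 -0.1320998 ] 0.02276601267122093 40.000030860461564
0.06002672204574787 137.30383620517983
axle [247.6 162.4] 0.75 [0.49362654 0.2376553  0.11      ]
axle [322.8 259.6] 0.52 [0.45193109 0.29750354 0.11      ]
knob_mid [321.7 264.1] 0.64 [0.45241563 0.28008926 0.147     ]
caddy [322.8 261. ] 0.75 [0.45204743 0.34936291 0.016     ]
```

View pics/f.png

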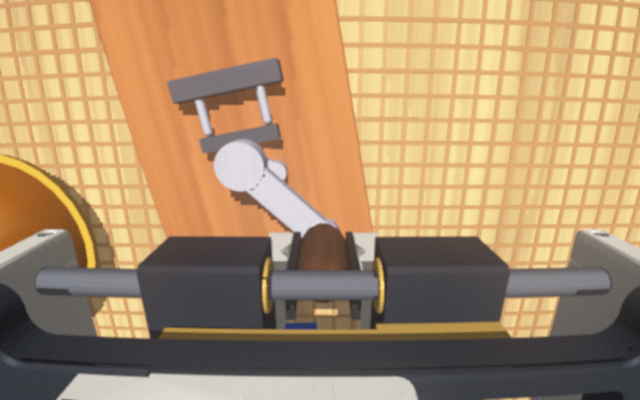

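The picture shows the hub at (240,164), the arm running to the knob at (325,245) between the fingers. Checking by the arm's direction whether the knob has slipped along the pads.

Run:
```python
from h import *
W=calibration("wrist")
im=cv2.imread('pics/f.png');cv2.imwrite('pics/g.png',cv2.resize(im[130:330,200:400],None,fx=3,fy=3))
a=atz((239,165),W,.122);b=atz((287,207),W,.12);d=b-a;print(a,b,np.degrees(np.arctan2(d[1],d[0])))
for z in(.167,): print(atz((325,240),W,z),atz((325,227),W,z))
K=np.array(W["camera_matrix"]);T=np.linalg.inv(np.array(W["extrinsics"]))
for z in(.121,.147,.167):
    p=T@np.array([.4509,.2792,z,1]);s=p[:2]/p[2];s*=1+W["k1"]*(s@s);print(z,K[0,0]*s[0]+K[0,2],K[1,1]*s[1]+K[1,2])
```

```text
[0.49503528 0.23606573 0.122     ] [0.47105898 0.2597676  0.12      ] 135.32977887779225
[0.45064444 0.25754564 0.167     ] [0.45065211 0.25188957 0.167     ]
0.121 324.080447313726 240.51128326023044
0.147 324.2020470893975 263.45181611533405
0.167 324.3242640311067 286.6343226797576
```

View pics/g.png

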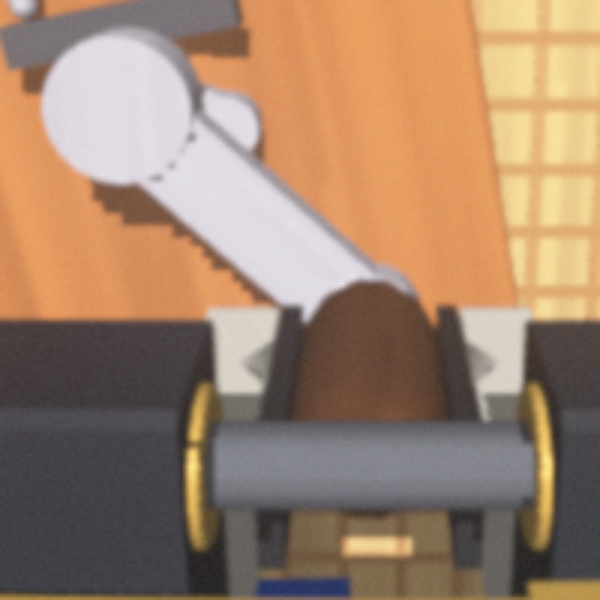

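The knob sits centred between the pads (base near row 235 of the frame, as predicted), arm at 135° vs. commanded 138°: no slip. Continuing the winding.

arm_command(
  commands=[
    {"tx":-0.025,"ty":-0.025,"tz":0,"twist":0},
    {"tx":-0.046,"ty":-0.054,"tz":0,"twist":0},
    {"tx":-0.062,"ty":-0.086,"tz":0,"twist":0},
    {"tx":-0.073,"ty":-0.12,"tz":0,"twist":0},
    {"tx":-0.08,"ty":-0.155,"tz":0,"twist":0},
    {"tx":-0.081,"ty":-0.19,"tz":0,"twist":0},
    {"tx":-0.077,"ty":-0.226,"tz":0,"twist":0},
    {"tx":-0.067,"ty":-0.26,"tz":0,"twist":0},
  ],
)

```text
t: 9.88
eef_pos: [0.516, 0.2942, 0.1283]
ee_rot: [3.141, -0.001, -1.571]
force: [-3.3, -2.9, 2.6]
width: 0.0233
gripper_force: 40.0
```

arm_command(
  commands=[
    {"tx":0.014,"ty":-0.033,"tz":0,"twist":0},
    {"tx":0.033,"ty":-0.063,"tz":0,"twist":0},
    {"tx":0.057,"ty":-0.09,"tz":0,"twist":0},
    {"tx":0.083,"ty":-0.113,"tz":0,"twist":0},
    {"tx":0.114,"ty":-0.132,"tz":0,"twist":0},
    {"tx":0.146,"ty":-0.146,"tz":0,"twist":0},
    {"tx":0.18,"ty":-0.155,"tz":0,"twist":0},
    {"tx":0.216,"ty":-0.16,"tz":0,"twist":0},
  ],
)

```text
t: 10.55
eef_pos: [0.5548, 0.2403, 0.1283]
ee_rot: [3.141, 0.001, -1.571]
force: [-7.7, 2.2, 4.6]
width: 0.0231
gripper_force: 40.0
```

arm_command(
  commands=[
    {"tx":0.036,"ty":0.001,"tz":0,"twist":0},
    {"tx":0.071,"ty":0.007,"tz":0,"twist":0},
    {"tx":0.104,"ty":0.019,"tz":0,"twist":0},
    {"tx":0.136,"ty":0.035,"tz":0,"twist":0},
    {"tx":0.165,"ty":0.056,"tz":0,"twist":0},
    {"tx":0.19,"ty":0.081,"tz":0,"twist":0},
    {"tx":0.212,"ty":0.109,"tz":0,"twist":0},
    {"tx":0.229,"ty":0.14,"tz":0,"twist":0},
  ],
)

```text
t: 11.22
eef_pos: [0.5235, 0.1856, 0.1287]
ee_rot: [-3.135, 0.005, -1.57]
force: [11.8, 4.3, -12.5]
width: 0.023
gripper_force: 40.0
```

Run:
```python
from h import *
s=get_state();print(s['t'],s['eef_pos'],s['ee_rot'],s['force'],s['width'],s['gripper_force'])
d=s['eef_pos'][:2]-np.array([.495,.2385]);print(np.hypot(*d),np.degrees(np.arctan2(d[1],d[0])))
```

```text
11.2167 [0.52351885 0.18564803 0.12874285] [-3.13488106  0.00506319 -1.57036302] [ 11.81856782   4.32370209 -12.54174116] 0.023019827825035408 39.996541835150765
0.060055437720008174 -61.648765670919474
```

arm_command(
  commands=[
    {"tx":0.012,"ty":0.033,"tz":0,"twist":0},
    {"tx":0.02,"ty":0.068,"tz":0,"twist":0},
    {"tx":0.022,"ty":0.104,"tz":0,"twist":0},
    {"tx":0.018,"ty":0.139,"tz":0,"twist":0},
    {"tx":0.01,"ty":0.174,"tz":0,"twist":0},
    {"tx":-0.004,"ty":0.207,"tz":0,"twist":0},
    {"tx":-0.022,"ty":0.237,"tz":0,"twist":0},
    {"tx":-0.044,"ty":0.265,"tz":0,"twist":0},
  ],
)

```text
t: 11.88
eef_pos: [0.4546, 0.1937, 0.1284]
ee_rot: [-3.14, -0.0, -1.571]
force: [2.2, -3.5, -2.7]
width: 0.0235
gripper_force: 40.0
```

arm_command(
  commands=[
    {"tx":-0.026,"ty":0.024,"tz":0,"twist":0},
    {"tx":-0.056,"ty":0.044,"tz":0,"twist":0},
    {"tx":-0.088,"ty":0.059,"tz":0,"twist":0},
    {"tx":-0.122,"ty":0.069,"tz":0,"twist":0},
    {"tx":-0.157,"ty":0.074,"tz":0,"twist":0},
    {"tx":-0.193,"ty":0.074,"tz":0,"twist":0},
    {"tx":-0.228,"ty":0.069,"tz":0,"twist":0},
    {"tx":-0.262,"ty":0.058,"tz":0,"twist":0},
  ],
)

```text
t: 12.55
eef_pos: [0.4394, 0.2614, 0.1284]
ee_rot: [3.142, 0.0, -1.57]
force: [-1.9, -1.1, -0.1]
width: 0.023
gripper_force: 40.0
```

arm_command(
  commands=[
    {"tx":-0.027,"ty":-0.012,"tz":0,"twist":0},
    {"tx":-0.052,"ty":-0.029,"tz":0,"twist":0},
    {"tx":-0.073,"ty":-0.046,"tz":0,"twist":0},
    {"tx":-0.088,"ty":-0.06,"tz":0,"twist":0},
    {"tx":-0.088,"ty":-0.06,"tz":0,"twist":0},
    {"tx":-0.088,"ty":-0.06,"tz":0,"twist":0},
    {"tx":-0.088,"ty":-0.06,"tz":0,"twist":0},
    {"tx":-0.088,"ty":-0.06,"tz":0,"twist":0},
  ],
)

```text
t: 13.22
eef_pos: [0.4545, 0.2824, 0.1285]
ee_rot: [-3.141, 0.001, -1.571]
force: [-2.7, 4.6, -2.2]
width: 0.0229
gripper_force: 40.0
```

Run:
```python
from h import *
np.set_printoptions(precision=4,suppress=True)
s=get_state();print(s['t'],s['eef_pos'],s['ee_rot'],s['force'],s['width'],s['gripper_force'])
d=s['eef_pos'][:2]-np.array([.495,.2385]);print(np.hypot(*d),np.degrees(np.arctan2(d[1],d[0])),2.545-np.arctan2(d[1],d[0])+4*np.pi)
C={n:calibration(n) for n in("scene","side")}
for n in C: cv2.imwrite(f'pics/h_{n}.png',grab_frame(n)[:,:,::-1])
for q in("caddy","drawer_front","free_end","tray"):
    l=[]
    for n in C:
        r=spot_point(q,n)[:3]; print(q,n,[(np.round(x["uv"],1),round(x["score"],2)) for x in r])
        if r:l.append((r[0]["uv"],C[n]))
    if len(l)>1: print(tri(l))
im=cv2.imread('pics/h_side.png')[90:270,200:400];cv2.imwrite('pics/i.png',cv2.resize(im,None,fx=3,fy=3))
```

```text
13.2167 [0.4545 0.2824 0.1285] [-3.1411  0.0013 -1.5711] [-2.734   4.5796 -2.2137] 0.02292827078160414 39.99937105965728
0.05973718568335379 132.66795683212365 12.79587795574491
caddy scene [(array([341.3, 196.8]), 0.61)]
caddy side [(array([292.4, 222.5]), 0.51)]
(array([0.5288, 0.0479, 0.035 ]), [np.float64(0.004225500803046816), np.float64(0.0042255008030469285)])
drawer_front scene [(array([325.7, 187.8]), 0.81)]
drawer_front side [(array([288.6, 159.3]), 0.93), (array([299.4, 234.4]), 0.73)]
(array([0.5786, 0.1353, 0.1857]), [np.float64(0.0632493770735566), np.float64(0.06324937707355652)])
free_end scene [(array([318. , 145.1]), 0.95), (array([251.6, 221.3]), 0.31)]
free_end side [(array([258.5, 314.6]), 0.88)]
(array([ 0.4206, -0.2662, -0.0013]), [np.float64(0.0033850877626500383), np.float64(0.003385087762650023)])
tray scene [(array([290.4, 148.3]), 0.61)]
tray side [(array([288.3, 314.9]), 0.77)]
(array([ 0.5092, -0.2871,  0.0095]), [np.float64(0.00765866444067898), np.float64(0.007658664440679008)])
```

View pics/i.png

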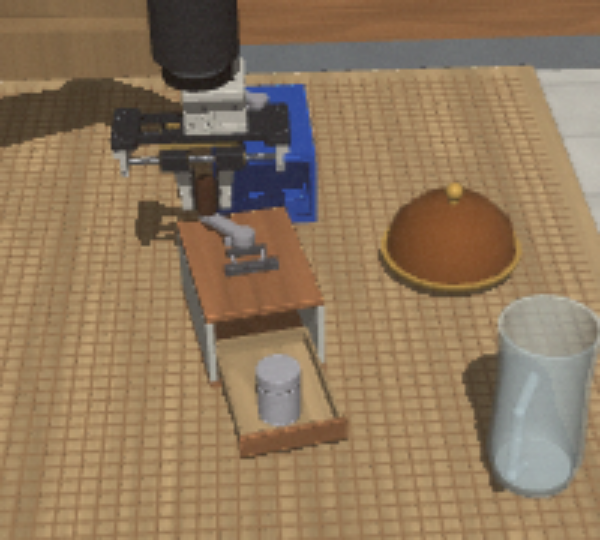

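The crop shows the drawer wound out with the caddy upright near its front (caddy about (280,388) in the crop). Nudging slightly more for margin, then letting go (the crank is past the last spot).

arm_command(
  commands=[
    {"tx":-0.008,"ty":-0.009,"tz":0,"twist":0},
    {"tx":-0.016,"ty":-0.018,"tz":0,"twist":0},
    {"tx":-0.016,"ty":-0.018,"tz":0,"twist":0},
    {"tx":-0.016,"ty":-0.018,"tz":0,"twist":0},
    {"tx":-0.016,"ty":-0.018,"tz":0,"twist":0},
    {"tx":-0.016,"ty":-0.018,"tz":0,"twist":0},
    {"tx":-0.016,"ty":-0.018,"tz":0,"twist":0},
    {"tx":-0.016,"ty":-0.018,"tz":0,"twist":0},
  ],
)

```text
t: 14.38
eef_pos: [0.4589, 0.2861, 0.1285]
ee_rot: [-3.141, 0.0, -1.571]
force: [-2.2, 3.9, -2.0]
width: 0.0231
gripper_force: 40.0
```

arm_command(
  commands=[
    {"tx":0,"ty":0,"tz":0,"twist":0},
    {"tx":0,"ty":0,"tz":0,"twist":0},
    {"tx":0,"ty":0,"tz":0,"twist":0},
    {"tx":0,"ty":0,"tz":0,"twist":0},
    {"tx":0,"ty":0,"tz":0,"twist":0},
    {"tx":0,"ty":0,"tz":0,"twist":0},
    {"tx":0,"ty":0,"tz":0,"twist":0},
    {"tx":0,"ty":0,"tz":0,"twist":0},
  ],
  claw=0.9,
)

```text
t: 15.05
eef_pos: [0.4589, 0.286, 0.1284]
ee_rot: [3.142, -0.0, -1.571]
force: [0.7, -0.0, 0.5]
width: 0.0708
gripper_force: 0.0
```

arm_command(
  commands=[
    {"tx":0,"ty":0,"tz":-0.06,"twist":0},
    {"tx":0,"ty":0,"tz":-0.16,"twist":0},
    {"tx":0,"ty":0,"tz":-0.3,"twist":0},
    {"tx":0,"ty":0,"tz":-0.44,"twist":0},
    {"tx":0.1,"ty":-0.05,"tz":-0.56,"twist":0},
    {"tx":0.25,"ty":-0.14,"tz":-0.6,"twist":0},
    {"tx":0.42,"ty":-0.22,"tz":-0.6,"twist":0},
    {"tx":0.56,"ty":-0.3,"tz":-0.6,"twist":0},
  ],
)

```text
t: 15.72
eef_pos: [0.531, 0.1512, 0.28]
ee_rot: [-3.139, 0.002, -1.569]
force: [0.5, 0.5, -0.3]
width: 0.0787
gripper_force: 0.0
```

arm_command(
  commands=[
    {"tx":0.03,"ty":0,"tz":0,"twist":0},
    {"tx":0.04,"ty":0,"tz":0,"twist":0},
    {"tx":0.04,"ty":0,"tz":0,"twist":0},
    {"tx":0.04,"ty":0,"tz":0,"twist":0},
    {"tx":0.04,"ty":0,"tz":0,"twist":0},
    {"tx":0.04,"ty":0,"tz":0,"twist":0},
    {"tx":0.04,"ty":0,"tz":0,"twist":0},
    {"tx":0.04,"ty":0,"tz":0,"twist":0},
  ],
)

```text
t: 16.38
eef_pos: [0.5302, 0.1429, 0.2784]
ee_rot: [3.142, 0.0, -1.57]
force: [-0.3, -0.7, 0.3]
width: 0.0788
gripper_force: 0.0
```

Run:
```python
from h import *
np.set_printoptions(precision=4,suppress=True)
s=get_state();print(s['t'],s['eef_pos'],s['ee_rot'],s['force'],s['width'])
W=calibration("wrist");save("wrist","j.png");S=calibration("scene");D=calibration("side");grab_frame("scene");grab_frame("side")
for q,z in[("axle",.11),("drawer_front",.038),("caddy",.016)]:
    for r in spot_point(q,"wrist")[:2]: print(q,np.round(r["uv"],1),round(r["score"],2),atz(r["uv"],W,z))
for r in regions_of("caddy","wrist")[:1]: print(r["rect"],r["score"])
print(tri([((325.7,187.8),S),((299.4,234.4),D)]))
for n in("scene","side"):print(n,[(r["uv"],r["score"]) for r in spot_point("caddy",n)[:2]])
```

```text
16.3833 [0.5302 0.1429 0.2784] [ 3.1415  0.     -1.5696] [-0.3435 -0.6677  0.3228] 0.07876573768056133
axle [357.8 256.3] 0.91 [0.4922 0.2375 0.11  ]
drawer_front [315.5  33.7] 0.94 [ 0.5399 -0.0028  0.038 ]
drawer_front [389.1 315. ] 0.71 [0.4345 0.3709 0.038 ]
caddy [324.8  85.4] 0.83 [0.5291 0.0529 0.016 ]
[303.6, 58.8, 347.2, 103.8] 0.55
(array([ 0.5472, -0.0097,  0.0367]), [np.float64(0.0030377401258588938), np.float64(0.0030377401258588708)])
scene [([338.6, 199.5], 0.86), ([419.1, 202.0], 0.53)]
side [([294.5, 225.5], 0.68), ([373.6, 246.7], 0.37)]
```

View pics/j.png

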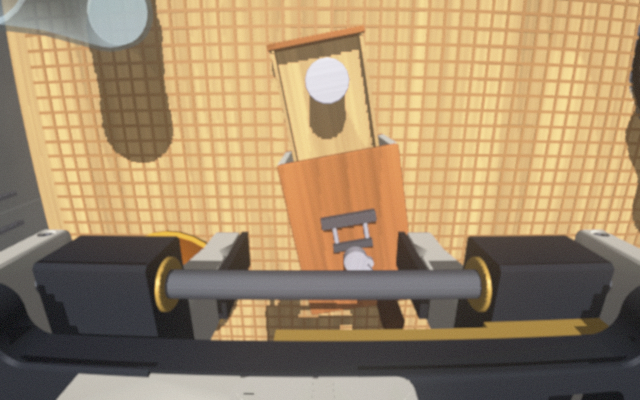

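The wrist view shows the drawer out with the caddy's cap at (327,80), and the drawer front (315,37) at the spot predicted for ~130 mm. Computing the caddy position from cap and views.

Run:
```python
from h import *
np.set_printoptions(precision=4,suppress=True)
W=calibration("wrist");S=calibration("scene");D=calibration("side")
print(atz((327,80.5),W,.078),[atz(p,W,.078)for p in((306,80),(348,80))])
print(tri([((324.8,85.4),W),((338.6,199.5),S),((294.5,225.5),D)]))
print(tri([((324.8,85.4),W),((294.5,225.5),D)]))
```

```text
[0.5272 0.0492 0.078 ] [array([0.5493, 0.0486, 0.078 ]), array([0.5051, 0.0486, 0.078 ])]
(array([0.5334, 0.048 , 0.0242]), [np.float64(0.006028153762807146), np.float64(0.00771382855412761), np.float64(0.002117465039742393)])
(array([0.5303, 0.0523, 0.0207]), [np.float64(0.0010646659886691682), np.float64(0.0010646659886689943)])
```

Caddy at (0.528, 0.050). Going above it and down, tips kept above the drawer's walls.

arm_command(
  commands=[
    {"tx":0.1,"ty":0.004,"tz":0.02,"twist":0},
    {"tx":0.24,"ty":0.009,"tz":0.08,"twist":0},
    {"tx":0.34,"ty":0.009,"tz":0.2,"twist":0},
    {"tx":0.372,"ty":0.009,"tz":0.34,"twist":0},
    {"tx":0.372,"ty":0.009,"tz":0.48,"twist":0},
    {"tx":0.372,"ty":0.009,"tz":0.6,"twist":0},
    {"tx":0.372,"ty":0.009,"tz":0.68,"twist":0},
    {"tx":0.372,"ty":0.009,"tz":0.7,"twist":0},
  ],
)

```text
t: 17.5
eef_pos: [0.526, 0.0481, 0.0999]
ee_rot: [3.136, -0.002, -1.572]
force: [-0.2, -0.7, -0.9]
width: 0.079
gripper_force: 0.0
```

arm_command(
  commands=[
    {"tx":0,"ty":0,"tz":0.05,"twist":0},
    {"tx":0,"ty":0,"tz":0.11,"twist":0},
    {"tx":0,"ty":0,"tz":0.17,"twist":0},
    {"tx":0,"ty":0,"tz":0.21,"twist":0},
    {"tx":0,"ty":0,"tz":0.235,"twist":0},
    {"tx":0,"ty":0,"tz":0.235,"twist":0},
    {"tx":0,"ty":0,"tz":0.235,"twist":0},
    {"tx":0,"ty":0,"tz":0.235,"twist":0},
  ],
)

```text
t: 18.17
eef_pos: [0.5289, 0.0494, 0.0455]
ee_rot: [-3.14, 0.0, -1.57]
force: [0.1, 0.0, -0.1]
width: 0.0786
gripper_force: 0.0
```

arm_command(
  commands=[
    {"tx":0,"ty":0,"tz":0,"twist":0},
    {"tx":0,"ty":0,"tz":0,"twist":0},
    {"tx":0,"ty":0,"tz":0,"twist":0},
    {"tx":0,"ty":0,"tz":0,"twist":0},
    {"tx":0,"ty":0,"tz":0,"twist":0},
    {"tx":0,"ty":0,"tz":0,"twist":0},
    {"tx":0,"ty":0,"tz":0,"twist":0},
    {"tx":0,"ty":0,"tz":0,"twist":0},
  ],
  claw=0,
  grip_force=20,
)

```text
t: 18.83
eef_pos: [0.528, 0.0491, 0.0447]
ee_rot: [3.141, -0.0, -1.571]
force: [-1.8, -0.0, 2.3]
width: 0.0467
gripper_force: 20.0
```

Caddy held (46.7 mm). Lifting straight up, and meanwhile working out the free end from the tray's corners.

arm_command(
  commands=[
    {"tx":0,"ty":0,"tz":-0.03,"twist":0},
    {"tx":0,"ty":0,"tz":-0.08,"twist":0},
    {"tx":0,"ty":0,"tz":-0.14,"twist":0},
    {"tx":0,"ty":0,"tz":-0.2,"twist":0},
    {"tx":0,"ty":0,"tz":-0.26,"twist":0},
    {"tx":0,"ty":0,"tz":-0.31,"twist":0},
    {"tx":0,"ty":0,"tz":-0.34,"twist":0},
    {"tx":0,"ty":0,"tz":-0.34,"twist":0},
  ],
)

```text
t: 19.5
eef_pos: [0.5292, 0.0496, 0.1316]
ee_rot: [-3.139, 0.001, -1.571]
force: [-0.7, -0.8, -1.8]
width: 0.046
gripper_force: 20.0
```

Run:
```python
from h import *
np.set_printoptions(precision=4,suppress=True)
s=get_state();print(s['t'],s['eef_pos'],s['force'],s['width'],s['gripper_force'])
D=calibration("side");W=calibration("wrist")
c=np.array([atz(p,D,.022) for p in((248,281),(351,292),(341,355),(223,338))]);print(c)
m=c.mean(0);u=(c[1]+c[2]-c[0]-c[3])/2;print(m,np.linalg.norm(u),np.linalg.norm(c[0]-c[3]));u/=np.linalg.norm(u)
print("free",m-.075*u,np.degrees(np.arctan2(u[1],u[0])))
for p in((319.7,310.9),(314.4,334.8)): print("cup",atz(p,D,.007))
grab_frame("side");grab_frame("wrist")
for r in spot_point("free_end","side")[:1]: print(r, atz(r["uv"],D,.007))
for r in spot_point("free_end","wrist")[:2]: print(r, atz(r["uv"],W,.007))
for r in regions_of("tray","side")[:1]:
    k=cv2.minAreaRect(np.float32([atz((x,y),D,.022)[:2] for y,x in np.argwhere(r["region"])]));print(r["score"],k)
```

```text
19.5 [0.5292 0.0496 0.1316] [-0.6506 -0.7558 -1.8233] 0.04599009684723364 19.96746971606626
[[ 0.394  -0.1704  0.022 ]
 [ 0.6737 -0.2305  0.022 ]
 [ 0.6238 -0.4174  0.022 ]
 [ 0.3413 -0.3488  0.022 ]]
[ 0.5082 -0.2918  0.022 ] 0.28836963778231195 0.18603115559084307
free [ 0.4351 -0.2751  0.022 ] -12.893694268005692
cup [ 0.585 -0.275  0.007]
cup [ 0.5657 -0.3468  0.007 ]
{'uv': [260.6, 308.3], 'score': 0.95} [ 0.4295 -0.2546  0.007 ]
0.66 ((0.5004328489303589, -0.2934965491294861), (0.19433492422103882, 0.30094483494758606), 72.72679901123047)
```

Free end at about (0.432, -0.267), agreeing within 1–2 cm between estimates (allowed ±60 mm). Carrying the caddy over.

arm_command(
  commands=[
    {"tx":0.05,"ty":0.015,"tz":0,"twist":0},
    {"tx":0.15,"ty":0.045,"tz":0,"twist":0},
    {"tx":0.26,"ty":0.08,"tz":0,"twist":0},
    {"tx":0.38,"ty":0.12,"tz":0,"twist":0},
    {"tx":0.5,"ty":0.155,"tz":0,"twist":0},
    {"tx":0.62,"ty":0.19,"tz":0,"twist":0},
    {"tx":0.74,"ty":0.225,"tz":0,"twist":0},
    {"tx":0.84,"ty":0.26,"tz":0,"twist":0},
  ],
)

```text
t: 20.42
eef_pos: [0.4618, -0.1628, 0.1292]
ee_rot: [3.141, -0.0, -1.571]
force: [1.6, -0.2, -1.7]
width: 0.0467
gripper_force: 20.0
```

arm_command(
  commands=[
    {"tx":0.1,"ty":0.03,"tz":0,"twist":0},
    {"tx":0.2,"ty":0.06,"tz":0,"twist":0},
    {"tx":0.29,"ty":0.09,"tz":0,"twist":0},
    {"tx":0.36,"ty":0.11,"tz":0,"twist":0},
    {"tx":0.41,"ty":0.12,"tz":0,"twist":0},
    {"tx":0.43,"ty":0.13,"tz":0,"twist":0},
    {"tx":0.43,"ty":0.13,"tz":0,"twist":0},
    {"tx":0.43,"ty":0.13,"tz":0,"twist":0},
  ],
)

```text
t: 21.08
eef_pos: [0.4302, -0.2683, 0.1292]
ee_rot: [3.141, 0.0, -1.572]
force: [0.3, -0.5, -0.7]
width: 0.0464
gripper_force: 20.0
```

Run:
```python
from h import *
np.set_printoptions(precision=4,suppress=True)
s=get_state();print(s['t'],s['eef_pos'],s['ee_rot'],s['force'],s['width'],s['gripper_force'])
save("side","k0.png");save("wrist","k1.png")
a=cv2.imread('pics/k0.png')[210:390,180:400];b=cv2.imread('pics/k1.png')
cv2.imwrite('pics/k.png',np.hstack([cv2.resize(a,(400,327)),cv2.resize(b,(400,327))]))
```

```text
21.0833 [ 0.4302 -0.2683  0.1292] [ 3.1408  0.0003 -1.5717] [ 0.2965 -0.4918 -0.6512] 0.0463619107330248 19.967582713725278
```

View pics/k.png

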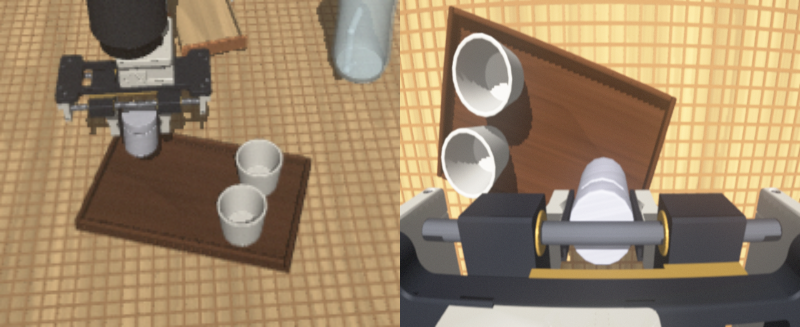

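The caddy hangs straight in the grip over the tray's left part. Checking with the wrist camera's tray corners ((437,120) and (85,12) in the frame).

Run:
```python
from h import *
W=calibration("wrist")
a=atz((437,120),W,.022);b=atz((85,12),W,.022);print(a,b,np.linalg.norm(a-b))
u=(b-a)/np.linalg.norm(b-a);n=np.array([-u[1],u[0],0]);print(a+.075*u+.09*n)
```

```text
[ 0.33955457 -0.3266813   0.022     ] [ 0.61466578 -0.41039     0.022     ] 0.28756447123189266
[ 0.43750522 -0.26241099  0.022     ]
```

Free end by this view (0.4375, -0.262), 9 mm from where I am: good. Lowering, slowly at the end.

arm_command(
  commands=[
    {"tx":0,"ty":-0.01,"tz":0.03,"twist":0},
    {"tx":0,"ty":-0.02,"tz":0.09,"twist":0},
    {"tx":0,"ty":-0.02,"tz":0.16,"twist":0},
    {"tx":0,"ty":-0.02,"tz":0.22,"twist":0},
    {"tx":0,"ty":-0.02,"tz":0.27,"twist":0},
    {"tx":0,"ty":-0.02,"tz":0.31,"twist":0},
    {"tx":0,"ty":-0.02,"tz":0.335,"twist":0},
    {"tx":0,"ty":-0.02,"tz":0.35,"twist":0},
  ],
)

```text
t: 21.85
eef_pos: [0.4356, -0.2679, 0.0412]
ee_rot: [3.14, 0.0, -1.57]
force: [0.3, 0.3, -1.5]
width: 0.0468
gripper_force: 20.0
```

arm_command(
  commands=[
    {"tx":0,"ty":0,"tz":0.004,"twist":0},
    {"tx":0,"ty":0,"tz":0.008,"twist":0},
    {"tx":0,"ty":0,"tz":0.012,"twist":0},
    {"tx":0,"ty":0,"tz":0.016,"twist":0},
    {"tx":0,"ty":0,"tz":0.02,"twist":0},
    {"tx":0,"ty":0,"tz":0.02,"twist":0},
    {"tx":0,"ty":0,"tz":0.02,"twist":0},
    {"tx":0,"ty":0,"tz":0.02,"twist":0},
  ],
)

```text
t: 22.52
eef_pos: [0.4358, -0.2684, 0.0373]
ee_rot: [-3.141, -0.0, -1.571]
force: [-0.2, 0.2, -0.3]
width: 0.0469
gripper_force: 20.0
```

arm_command(
  commands=[
    {"tx":0,"ty":0,"tz":0.002,"twist":0},
    {"tx":0,"ty":0,"tz":0.004,"twist":0},
    {"tx":0,"ty":0,"tz":0.006,"twist":0},
    {"tx":0,"ty":0,"tz":0.008,"twist":0},
    {"tx":0,"ty":0,"tz":0.008,"twist":0},
    {"tx":0,"ty":0,"tz":0.008,"twist":0},
    {"tx":0,"ty":0,"tz":0.008,"twist":0},
    {"tx":0,"ty":0,"tz":0.008,"twist":0},
  ],
)

```text
t: 23.18
eef_pos: [0.4358, -0.2684, 0.0356]
ee_rot: [-3.141, -0.0, -1.571]
force: [-2.2, 0.3, 5.8]
width: 0.0466
gripper_force: 20.0
```

Contact (about 6 N up). Releasing, then lifting clear.

arm_command(
  commands=[
    {"tx":0,"ty":0,"tz":0,"twist":0},
    {"tx":0,"ty":0,"tz":0,"twist":0},
    {"tx":0,"ty":0,"tz":0,"twist":0},
    {"tx":0,"ty":0,"tz":0,"twist":0},
    {"tx":0,"ty":0,"tz":0,"twist":0},
    {"tx":0,"ty":0,"tz":0,"twist":0},
    {"tx":0,"ty":0,"tz":0,"twist":0},
    {"tx":0,"ty":0,"tz":0,"twist":0},
  ],
  claw=0.85,
)

```text
t: 23.85
eef_pos: [0.4357, -0.2683, 0.0351]
ee_rot: [-3.142, -0.0, -1.571]
force: [-0.1, 0.8, -0.1]
width: 0.0743
gripper_force: 0.0
```

arm_command(
  commands=[
    {"tx":0,"ty":0,"tz":-0.03,"twist":0},
    {"tx":0,"ty":0,"tz":-0.09,"twist":0},
    {"tx":0,"ty":0,"tz":-0.18,"twist":0},
    {"tx":0,"ty":0,"tz":-0.3,"twist":0},
    {"tx":0,"ty":0,"tz":-0.42,"twist":0},
    {"tx":0,"ty":0,"tz":-0.52,"twist":0},
    {"tx":0,"ty":0,"tz":-0.6,"twist":0},
    {"tx":0,"ty":0,"tz":-0.6,"twist":0},
  ],
)

```text
t: 24.52
eef_pos: [0.4379, -0.2692, 0.1904]
ee_rot: [-3.134, -0.003, -1.57]
force: [1.0, 0.2, 0.6]
width: 0.0746
gripper_force: 0.0
```

Run:
```python
from h import *
s=get_state();print(s['t'],s['eef_pos'],s['force'],s['width'],s['gripper_force'])
save("side","l0.png");a=cv2.imread('pics/l0.png')[140:380,180:420];cv2.imwrite('pics/l.png',cv2.resize(a,(600,600)))
```

```text
24.5167 [ 0.43792865 -0.26923367  0.19040999] [1.04185964 0.16004817 0.55141323] 0.07463777700111064 0.0
```

View pics/l.png

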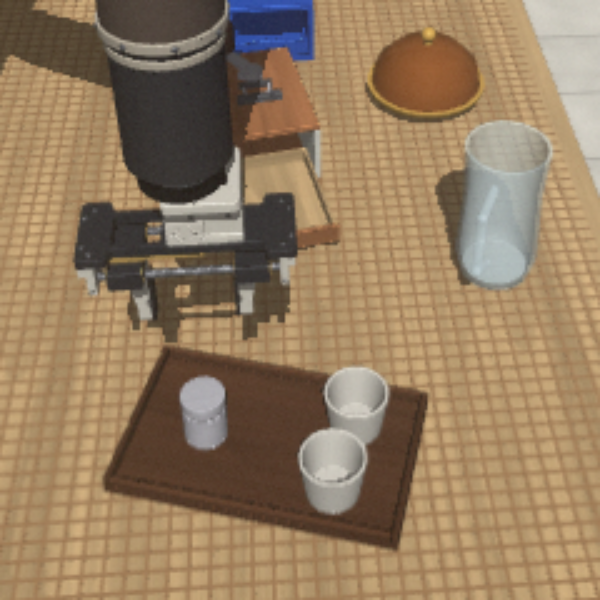

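The caddy stands upright on the tray's free end at (204,412), with the cups, pitcher and candy tray where they were and the drawer out. Handing in.

```bash
python3 -c "
from station import *
print(job_done())"
```

```text
the job is handed in; nothing more can be done
None
```

I wound the drawer fully out, set the caddy upright on the tray's free end and handed the job in; the last picture shows the drawer out and the cups, pitcher and candy tray in place, but the hand-in returned no verdict.

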